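# Clear the gear pile onto its parking mats

## Robot

A 6-joint arm with a two-finger parallel gripper is mounted at the origin on the work surface. World frame = base frame: x ahead of the robot, y to its left, z up, the work surface at z = 0. Lengths are in mm, angles in rad, forces in N, time in s.
With the tool pointing down it reaches from about 250 to 775 mm from the base axis. Payload 4 kg.
Tool frame: the origin (TCP) lies midway between the tips of the shut fingers; the grasp point (between the pads) lies behind it (ctrl.grip_depth is the z of the grasp point in the tool frame, in mm); z points along the fingers, y is the line along which they close (so a half turn about z gives the same grasp; the last joint's range is limited). The gripper opens to 94 mm and grips with 3 to 60 N. Pads are 16 mm wide; open, the fingers measure 119 mm over their backs; the gripper's body (75 mm by 177 mm) begins 78 mm behind the grasp point.
Start: joints at [-1.419, 0.087, 1.371, -0, 1.684, -0.103], TCP at [138.625, -532.263, 205.506] pointing down, gripper open.
Joint ranges: [-3.1, 3.1], [-0.76, 2.03], [0.27, 2.55], [-1.08, 4.22], [0.17, 2.65], [-2.57, 2.57]. Speed limits (rad/s): [2.79, 2.79, 3.14, 3.14, 3.14, 3.14].

## Interface

Orientations are given as a unit quaternion [w, x, y, z].
In Python, from bench import ctrl gives the robot as it stands.
- The arm moves only by the tool play_rows, never from a script. Its argument "moves" is a list of rows, each a list of 5 numbers: the finger opening in mm, from 0 to 94, then the shift along the tool's x, y, z scaled (see below), then the turn about the tool's z scaled (see below). A call has 1 to 12 rows; each row shifts and turns the commanded pose from where the row before left it, along the tool's axes as they then stand; what a row does not reach is not made up. The controller multiplies each number of a shift by 40 cm and each number of a turn by 60 degrees. A row lasts 1/12 s, in which the tool goes at most 41.7 mm and 7.16 degrees, less where a joint would pass 70% of its speed; a pose out of reach is approached as far as the arm can. A call with a number of a shift or a turn outside -1 to 1 is refused whole. A call with a gripper value outside its range is refused whole. The fingers move at their own pace and stop on an object; the grip force is fixed at half the most. Time passes only in rows, so rows that do not move let the fingers close. It gives the time, the measured TCP pose, the force, the opening and the grip force at its end, in the units of the state.
- ctrl.get_state(): the state, without advancing time (a new reading comes with each control period).
- ctrl.camera(name): name is "scene" or "top"; returns a dict with "pixels" (480x640x3 uint8, red, green, blue), "intrinsics" (3x3 intrinsics, pixels), "R" (3x3) and "t" (3): a world point X has camera coordinates R X + t. Camera axes: x right, y down, z forward; pixel columns grow to the right and rows downward; lengths in mm; the calibration is good to about 2 mm. A picture is of the moment at which its call begins. There is no depth.
- ctrl.close_job(): hands the job in; it is judged then, once.
Trained networks look in a picture, given as the dict that the camera call returned (one of the last four; its "shot" number tells which), for a name from the list of things; names that differ only in an ending like _2 or _b are one class to them, and where a whole thing is asked for, a point or a joint stands for the part that bears it (a point fixed in the world has none). Each returns a list of dicts, best first, with "p" (0 to 1); they miss things now and then, are a little off and sometimes report something else, mostly with a low value. They report only what shows in the picture. A call takes as long as a camera call. They do not tell look-alikes from the thing itself.
- ctrl.outline_of(picture, thing): "mask" (480x640 bool, what is visible of it) and "centre" ([column, row] in pixels, amid what is visible of it).
- ctrl.place_of(picture, thing): "centre" ([column, row] in pixels: a listed point, or the origin of a listed thing).
The state is a dict: "time": time; "q": joint angles; "qvel": joint speeds; "joint_torque": joint torques, N m; "ee_pos": TCP position; "ee_rot": TCP orientation; "contact_force": force on the tool from outside, world axes, zero at the start; "torque": the same for the moment, N m; "grip_width": opening from 0.0 (shut) to 1.0 (fully open); "grip_force": force on a finger pad.
Only numpy, scipy, OpenCV 4.12 (cv2) and the standard library are available. Lean on these libraries where they do the work, as an engineer would, in place of code of your own. Each camera call takes 0.05 s, during which the arm holds its last target. There are 200 camera calls.

## Task

Take the pile of gear apart from the top down and park each thing on the cork mat that carries its own colour and outline: the orange belay device first, then the green wax box and the blue edge tuner (either one before the other), and the aluminium case last, once it is empty. Set each one down upright, squarely over its painted outline, and let go of it. Leave the white scraper and the steel ice screw where they lie.

Things in the scene. Friction and masses are not known exactly. Their poses are not given: they have to be found in the camera images.
- belay: orange belay device, a block 46 x 30 x 26 mm (x, y, z) with two black slots on top and a small stiff steel wire loop that sticks out 14 mm from its +x end at 16 mm height; about 80 g. It rests on top of the wax box or of the edge tuner, as the start has it. Origin at the centre of its underside; x along its long side, z up. Pinch it across y (30 mm).
- wax_box: green plastic wax box, 66 x 48 x 30 mm (x, y, z); about 100 g. It rests on one end of the case's lid, beside the edge tuner with a gap of about 10 mm between their short ends. Origin at the centre of its underside; x along its long side (roughly that of the case), z up. Pinch it across y (48 mm); the lid below reaches about 6 mm beyond it at either side.
- edge_tuner: blue plastic ski edge tuner with black ribs on its sides, a block 66 x 48 x 30 mm (x, y, z); about 100 g. It rests on the other end of the case's lid. Origin at the centre of its underside; x along its long side (roughly that of the case), z up. Pinch it across y (48 mm).
- case: closed aluminium case with clip-on lid, 160 x 60 x 40 mm (x, y, z); about 300 g. It lies on the bench and is the bottom of the pile. The lid stays on. Origin at the centre of its underside; x along its long side, z up. Pinch it across y (60 mm) at its middle.
- belay_mat: fixed cork mat, 4 mm thick, with a flat orange silhouette painted in its middle; outer size 76 x 60 mm, silhouette 46 x 30 mm (x by y). Origin at the centre of its underside, so the top is at z = 4 mm in its own frame; x along the long side, z up.
- wax_mat: fixed cork mat, 4 mm thick, with a flat green silhouette painted in its middle; outer size 96 x 78 mm, silhouette 66 x 48 mm (x by y). Origin at the centre of its underside, so the top is at z = 4 mm in its own frame; x along the long side, z up.
- tuner_mat: fixed cork mat, 4 mm thick, with a flat blue silhouette painted in its middle; outer size 96 x 78 mm, silhouette 66 x 48 mm (x by y). Origin at the centre of its underside, so the top is at z = 4 mm in its own frame; x along the long side, z up.
- case_mat: fixed cork mat, 4 mm thick, with a flat grey silhouette painted in its middle; outer size 190 x 88 mm, silhouette 160 x 60 mm (x by y). Origin at the centre of its underside, so the top is at z = 4 mm in its own frame; x along the long side, z up.
- scraper: white plastic ski wax scraper, 140 x 60 x 5 mm, loose, lying flat on the bench; not to be disturbed. Origin at the centre of its underside, x along its long side.
- ice_screw: steel ice screw, a tube 150 mm long and 16 mm thick with a 46 mm wide hanger plate at its -x end, loose, lying on the bench; not to be disturbed. Origin below the middle of the tube, at bench level, x along the tube.
Not all that is in view belongs to the job. Leave any yellow look-alike of the wax_mat alone. Several things have the shape of the belay; the one meant has the colours described above.

How it is judged:
By the outcome, as a careful person would: the job done as asked, in the order asked, and still so for the second after the job is handed in, with the robot touching nothing.
It also fails if it takes over 112 s, if anything falls off the work surface, if the arm or the gripper's body presses on something with over 40 N, if the wrist force passes 120 N, or if a joint passes its speed limit or range.

## Working session

There is one attempt and no reset: what is moved stays moved. The work goes in short steps, Python scripts to look and compute and a tool call to move; the robot and the scene stay as the last step left them, time stands still between calls to the robot, and variables do not carry over. Pictures are saved under pics/ and viewed, at most 14 in all, crops included, and the job is handed in when it is done.

Besides the shell and the picture viewer there is one more tool, called after "Request:" as name(argument=value, ...) on one line, values as JSON. play_rows: Moves the arm, as the interface text tells. Its arguments: {"type":"object","properties":{"moves":{"type":"array"}},"required":["moves"]}

```bash
mkdir -p pics; ls; python3 - <<'E'
from bench import ctrl
import cv2
s=ctrl.get_state(); print(s['time'],s['ee_pos'],s['ee_rot'],ctrl.grip_depth,s['grip_width'])
for n in('top','scene'):
    p=ctrl.camera(n); cv2.imwrite(f'pics/{n}0.png',p['pixels'][:,:,::-1]); print(n,p['intrinsics'],p['R'],p['t'])
E
```

```text
pics
0.0 [ 138.53284844 -531.70107992  204.30973633] [-1.10018881e-03  9.91894140e-01  1.27062204e-01 -3.02988292e-05] -18.8 0.9994854392835172
top [[480.42815796   0.         314.08987841]
 [  0.         480.42815796 243.4522569 ]
 [  0.           0.           1.        ]] [[-0.02966704 -0.99944473 -0.01516891]
 [-0.99275187  0.03122976 -0.11605355]
 [ 0.11646283  0.011616   -0.99312712]] [  -4.93121938  552.22809603 1126.07318103]
scene [[454.27799386   0.         321.81167759]
 [  0.         454.27799386 232.08714583]
 [  0.           0.           1.        ]] [[-0.78924173  0.61396457 -0.01204152]
 [ 0.45219587  0.56780024 -0.68783849]
 [-0.41547128 -0.54831597 -0.72576388]] [ 454.62872265 -174.06506817 1165.35406112]
```

View pics/top0.png

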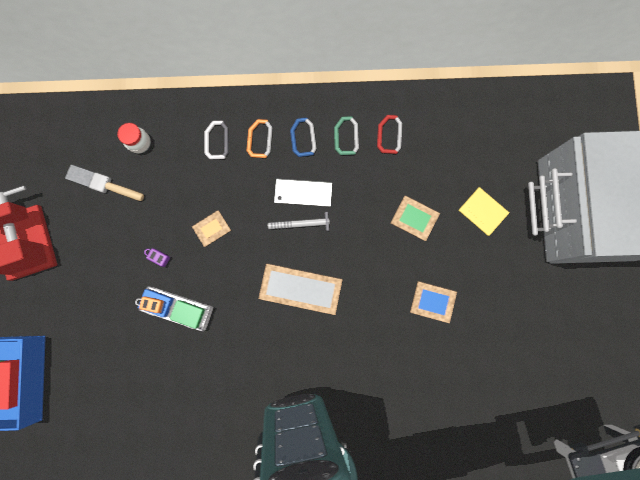

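View pics/scene0.png

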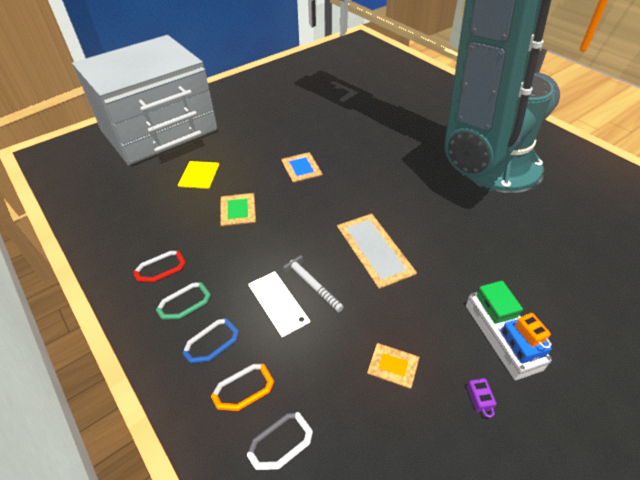

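```bash
cat > h.py <<'E'
import numpy as np, cv2
from scipy.optimize import minimize
from bench import ctrl
S=4
SIZE=dict(belay=(46,30,26),wax_box=(66,48,30),edge_tuner=(66,48,30),case=(160,60,40),
 belay_mat=(46,30,0),wax_mat=(66,48,0),tuner_mat=(66,48,0),case_mat=(160,60,0))
MATS=dict(belay_mat=(76,60,4),wax_mat=(96,78,4),tuner_mat=(96,78,4),case_mat=(190,88,4))
def proj(p,X):
    c=np.atleast_2d(X)@p['R'].T+p['t']; u=c@p['intrinsics'].T; return u[:,:2]/u[:,2:]
def unproj(p,uv,z):
    d=p['R'].T@np.linalg.solve(p['intrinsics'],[uv[0],uv[1],1]); C=-p['R'].T@p['t']
    return C+d*(z-C[2])/d[2]
def hull(p,size,z,q):
    l,w,h=size; c,s=np.cos(q[2]),np.sin(q[2])
    P=np.array([[a*l/2,b*w/2,k] for a in(-1,1) for b in(-1,1) for k in(0,h)])
    X=np.c_[q[0]+c*P[:,0]-s*P[:,1],q[1]+s*P[:,0]+c*P[:,1],z+P[:,2]]
    return cv2.convexHull(proj(p,X).astype(np.float32))[:,0]
def draw(im,H,o,v):
    cv2.fillConvexPoly(im,np.round(((H-o+.5)*S-.5)*16).astype(np.int32),v,shift=4)
def fit(p,size,z,mask,ignore=(),q0=None):
    """pose of a box whose silhouette matches mask; ignore = masks that may hide it"""
    ys,xs=np.nonzero(mask); o=np.array([xs.min()-15,ys.min()-15]); e=np.array([xs.max()+16,ys.max()+16])
    cr=lambda m:cv2.resize(m[o[1]:e[1],o[0]:e[0]].astype(np.float32),None,fx=S,fy=S,interpolation=cv2.INTER_LINEAR)
    M=cr(mask)>.5; I=np.zeros_like(M)
    for g in ignore: I|=cr(g)>.5
    def cost(q):
        A=np.zeros(M.shape,np.uint8); draw(A,hull(p,size,z,q),o,1); A=(A>0)&~I; B=M&~I
        return 1-(A&B).sum()/max(1,(A|B).sum())
    if q0 is None:
        c=unproj(p,[xs.mean(),ys.mean()],z+size[2]/2); st=[(c[0],c[1],a) for a in np.arange(0,np.pi,np.pi/8)]
    else: st=[q0]
    best=None
    for q in sorted(st,key=cost)[:3]:
        q=np.array(q,float)
        for _ in range(2):
            r=minimize(cost,q,method='Nelder-Mead',options=dict(initial_simplex=[q,q+[5,0,0],q+[0,5,0],q+[0,0,.12]],xatol=.01,fatol=1e-5)); q=r.x
        if best is None or r.fun<best.fun: best=r
    return np.r_[best.x,best.fun]
def grab():
    return {n:ctrl.camera(n) for n in('top','scene')}
def near(m,uv,r):
    yy,xx=np.mgrid[:480,:640]; return m&((xx-uv[0])**2+(yy-uv[1])**2<r*r)
def hsv(p): return cv2.cvtColor(p['pixels'],cv2.COLOR_RGB2HSV)
HUE=dict(belay=(8,20,170),wax_box=(50,75,120),edge_tuner=(100,122,120),belay_mat=(12,24,195),wax_mat=(50,75,120),tuner_mat=(100,122,120))
def cmask(p,name,uv,r):
    h=hsv(p); a,b,s=HUE[name]
    return near((h[...,0]>=a)&(h[...,0]<=b)&(h[...,1]>=s*.75)&(h[...,2]>50),uv,r)
def closehull(m):
    k=m.astype(np.uint8); n,l,st,_=cv2.connectedComponentsWithStats(k); 
    i=1+np.argmax(st[1:,4]); c,_=cv2.findContours((l==i).astype(np.uint8),0,2)
    o=np.zeros_like(k); cv2.fillPoly(o,[cv2.convexHull(np.vstack(c))],1); return o>0
E
python3 - <<'E'
from h import *
P=grab()
for n,p in P.items():
    print(n,'C',-p['R'].T@p['t'])
    for t in SIZE:
        for d in ctrl.outline_of(p,t)[:3]:
            ys,xs=np.nonzero(d['mask']); print(t,round(d['p'],2),np.round(d['centre']),d['mask'].sum(),xs.min(),xs.max(),ys.min(),ys.max(),'hsv',np.median(hsv(p)[d['mask']],0))
a=P['top']['pixels'][235:340,105:225];b=P['scene']['pixels'][270:425,455:575]
a=cv2.resize(a,(400,350),interpolation=2);b=cv2.resize(b,(400,516),interpolation=2)
o=np.zeros((516,800,3),np.uint8);o[:350,:400]=a;o[:,400:]=b
cv2.imwrite('pics/crop1.png',o[:,:,::-1])
E
```

```text
top C [ 416.93351246  -35.25490084 1182.34704472]
belay 0.68 [150. 303.] 289 140 162 297 312 hsv [ 16. 111. 240.]
belay 0.59 [161. 256.] 239 147 168 249 266 hsv [142.  88. 188.]
belay 0.43 [303. 222.] 469 269 329 212 230 hsv [ 15.   3. 187.]
wax_box 0.79 [186. 314.] 677 171 204 301 328 hsv [ 67.  76. 236.]
edge_tuner 0.65 [166. 303.] 263 145 172 290 317 hsv [107. 132. 227.]
case 0.73 [187. 303.] 597 139 213 286 330 hsv [ 10.   5. 174.]
belay_mat 0.57 [214. 230.] 702 194 229 212 245 hsv [ 16.  88. 238.]
belay_mat 0.41 [199. 307.] 379 150 211 287 330 hsv [  6.   4. 180.]
wax_mat 0.96 [415. 218.] 1253 391 438 196 240 hsv [ 16.  88. 220.]
wax_mat 0.6 [487. 208.] 1223 460 507 188 235 hsv [ 29. 108. 255.]
wax_mat 0.21 [162. 303.] 366 143 173 289 317 hsv [108. 129. 213.]
tuner_mat 0.77 [437. 305.] 1277 412 456 282 321 hsv [ 16.  88. 237.]
case_mat 0.85 [303. 290.] 2790 260 342 264 314 hsv [ 90.   5. 222.]
scene C [921.69461087 458.69049812 731.51765694]
belay 0.7 [532. 327.] 723 515 548 314 347 hsv [ 18. 236. 229.]
belay 0.58 [480. 397.] 709 467 494 379 412 hsv [140. 157. 169.]
wax_box 0.72 [497. 302.] 1268 476 521 281 324 hsv [ 69. 200. 223.]
wax_box 0.55 [279. 303.] 1875 249 308 273 336 hsv [  0.   0. 255.]
edge_tuner 0.74 [522. 344.] 995 500 550 320 363 hsv [109. 192. 203.]
edge_tuner 0.39 [376. 251.] 2967 338 416 215 288 hsv [ 24.  18. 222.]
belay_mat 0.74 [393. 366.] 1493 367 418 344 388 hsv [ 22. 135. 254.]
wax_mat 0.86 [234. 212.] 1017 220 254 193 225 hsv [ 22. 134. 233.]
wax_mat 0.83 [197. 174.] 805 178 217 162 188 hsv [ 30. 255. 255.]
tuner_mat 0.56 [300. 168.] 764 282 320 153 182 hsv [ 22. 132. 253.]
tuner_mat 0.24 [523. 344.] 1007 500 550 320 363 hsv [109. 191. 203.]
case_mat 0.73 [379. 252.] 2804 338 416 216 287 hsv [ 68.5   9.  222. ]
```

View pics/crop1.png

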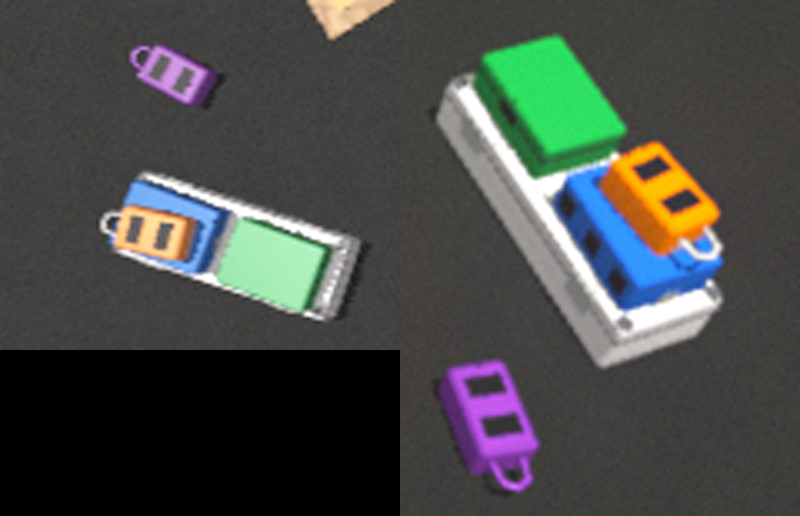

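```bash
cat >> h.py <<'E'
MUV=dict(top=dict(belay_mat=(211,229),wax_mat=(415,218),tuner_mat=(433,302),case_mat=(301,290)),
 scene=dict(belay_mat=(393,366),wax_mat=(237,210),tuner_mat=(302,167),case_mat=(376,250)))
HR=dict(belay=(9,22),wax_box=(50,80),edge_tuner=(98,122))
def omask(p,name,uv,r):
    h=hsv(p); a,b=HR[name]; m=near((h[...,0]>=a)&(h[...,0]<=b)&(h[...,1]>=55)&(h[...,2]>60),uv,r)
    n,l,st,_=cv2.connectedComponentsWithStats(m.astype(np.uint8)); return l==1+np.argmax(st[1:,4])
E
python3 - <<'E'
from h import *
P=grab(); f=lambda q:np.round([q[0],q[1],np.degrees(q[2])%180,q[3]],2)
for n,p in P.items():
    print(n); h=hsv(p)
    for t,s in MATS.items():
        uv=MUV[n][t]; r={'case_mat':45}.get(t,30)
        m=closehull(near(h[...,2]>120,uv,r)); print(t,'outer',f(fit(p,s,0,m)))
        sub=h[...,:]; 
        if t!='case_mat':
            a={'belay_mat':(0,0),'wax_mat':(50,80),'tuner_mat':(98,122)}[t]
            if a[1]: print('   inner',f(fit(p,SIZE[t],4,closehull(near((h[...,0]>a[0])&(h[...,0]<a[1])&(h[...,1]>55),uv,r)))))
        else: print('   inner',f(fit(p,SIZE[t],4,closehull(near((h[...,1]<45)&(h[...,2]>120),uv,46)))))
    c=(175,308) if n=='top' else (510,325)
    B=closehull(omask(p,'belay',c,60)); print('belay',f(fit(p,SIZE['belay'],70,B)))
    W=closehull(omask(p,'wax_box',c,60)); T=omask(p,'edge_tuner',c,60)
    bb=cv2.dilate(B.astype(np.uint8),np.ones((3,3)))>0
    T2=closehull(T); print('wax',f(fit(p,SIZE['wax_box'],40,W,[bb]))); print('tuner',f(fit(p,SIZE['edge_tuner'],40,T2,[bb])))
    U=closehull(near((h[...,2]>105),c,60)); k=[cv2.dilate(x.astype(np.uint8),np.ones((5,5)))>0 for x in(B,W,T2)]
    print('case',f(fit(p,SIZE['case'],0,U,k)))
E
```

```text
top
belay_mat outer [6.0157e+02 2.3445e+02 1.2013e+02 8.0000e-02]
wax_mat outer [ 6.1192e+02 -2.7300e+02  6.0650e+01  5.0000e-02]
   inner [ 6.1238e+02 -2.7254e+02  5.9940e+01  5.0000e-02]
tuner_mat outer [ 4.039e+02 -3.060e+02  7.298e+01  6.000e-02]
   inner [ 4.0339e+02 -3.0634e+02  7.3600e+01  4.0000e-02]
case_mat outer [4.4432e+02 1.6210e+01 7.6500e+01 5.0000e-02]
   inner [4.4483e+02 1.6140e+01 7.6520e+01 4.0000e-02]
belay [4.1757e+02 3.5344e+02 7.7890e+01 1.2000e-01]
wax [3.9337e+02 2.7923e+02 6.8720e+01 5.0000e-02]
tuner [4.2160e+02 3.5316e+02 6.9510e+01 9.0000e-02]
case [4.0763e+02 3.1522e+02 7.0440e+01 1.9000e-01]
scene
belay_mat outer [6.0188e+02 2.3396e+02 1.2068e+02 8.0000e-02]
wax_mat outer [ 6.1232e+02 -2.7485e+02  5.9510e+01  8.0000e-02]
   inner [ 6.1184e+02 -2.7428e+02  6.0220e+01  9.0000e-02]
tuner_mat outer [ 4.0330e+02 -3.0811e+02  7.4340e+01  9.0000e-02]
   inner [ 4.0378e+02 -3.0806e+02  7.2630e+01  5.0000e-02]
case_mat outer [4.450e+02 1.580e+01 7.635e+01 5.000e-02]
   inner [4.4481e+02 1.5330e+01 7.6530e+01 2.0000e-02]
belay [4.1528e+02 3.5275e+02 8.0680e+01 1.1000e-01]
wax [3.9125e+02 2.7776e+02 6.8310e+01 3.0000e-02]
tuner [4.1953e+02 3.5226e+02 6.8470e+01 5.0000e-02]
case [4.0636e+02 3.1520e+02 7.0540e+01 4.0000e-02]
```

```bash
cat > plan.py <<'E'
import sys,numpy as np
from bench import ctrl
# usage: plan.py x y z psi_deg : rest to go in tool axes and row units
x,y,z,psi=map(float,sys.argv[1:5]); s=ctrl.get_state(); w,a,b,c=s['ee_rot']; p=np.array(s['ee_pos'])
cur=np.degrees(2*np.arctan2(b,a)); cur=(cur+180)%360-180; t=np.radians(psi); d=np.array([x,y,z])-p
v=np.array([d[0]*np.cos(t)+d[1]*np.sin(t), d[0]*np.sin(t)-d[1]*np.cos(t), -d[2]])/400
print('t %.1f'%s['time'],'tcp',p.round(1),'psi %.1f'%cur,'width %.1f'%(94*s['grip_width']),'gf %.0f'%s['grip_force'],'turn %.3f'%(-(psi-cur)/60),'shift after turn',v.round(4),'|xy| %.3f'%np.hypot(*v[:2]))
E
python3 plan.py 416.5 353.1 204 79
```

```text
t 1.1 tcp [ 138.6 -532.3  205.5] psi 14.6 width 94.0 gf 0 turn -1.073 shift after turn [2.3053 0.2596 0.0037] |xy| 2.320
```

Request:
play_rows(moves=[[94, 0, 0, 0, -0.107], [94, 0, 0, 0, -0.107], [94, 0, 0, 0, -0.107], [94, 0, 0, 0, -0.107], [94, 0, 0, 0, -0.107], [94, 0, 0, 0, -0.107], [94, 0, 0, 0, -0.107], [94, 0, 0, 0, -0.107], [94, 0, 0, 0, -0.107], [94, 0, 0, 0, -0.107]])

```text
time: 1.93
ee_pos: [138.6, -532.3, 205.5]
ee_rot: [0.0, 0.771, 0.637, -0.0]
contact_force: [-0.6, 0.2, 0.1]
grip_width: 1.001
grip_force: 0.0
```

Request:
play_rows(moves=[[70, 0.05, 0.006, 0, 0], [70, 0.09, 0.01, 0, 0], [70, 0.09, 0.01, 0, 0], [70, 0.09, 0.01, 0, 0], [70, 0.09, 0.01, 0, 0], [70, 0.09, 0.01, 0, 0], [70, 0.09, 0.01, 0, 0], [70, 0.09, 0.01, 0, 0], [70, 0.09, 0.01, 0, 0], [70, 0.09, 0.01, 0, 0], [70, 0.09, 0.01, 0, 0], [70, 0.09, 0.01, 0, 0]])

```text
time: 2.93
ee_pos: [264.9, -131.6, 205.7]
ee_rot: [0.001, 0.773, 0.634, 0.0]
contact_force: [0.6, -0.3, -0.5]
grip_width: 0.744
grip_force: 0.0
```

```bash
python3 plan.py 416.5 353.1 140 79
```

```text
t 2.9 tcp [ 264.9 -131.6  205.7] psi 78.7 width 69.9 gf 0 turn -0.004 shift after turn [1.2619 0.1407 0.1644] |xy| 1.270
```

Request:
play_rows(moves=[[70, 0.098, 0.011, 0.01, 0], [70, 0.098, 0.011, 0.01, 0], [70, 0.098, 0.011, 0.01, 0], [70, 0.098, 0.011, 0.01, 0], [70, 0.098, 0.011, 0.01, 0], [70, 0.098, 0.011, 0.01, 0], [70, 0.098, 0.011, 0.01, 0], [70, 0.098, 0.011, 0.01, 0], [70, 0.098, 0.011, 0.01, 0], [70, 0.098, 0.011, 0.01, 0], [70, 0.098, 0.011, 0.01, 0], [70, 0.098, 0.011, 0.01, 0]])

```text
time: 3.93
ee_pos: [408.2, 320.2, 157.2]
ee_rot: [0.0, 0.772, 0.635, 0.0]
contact_force: [0.6, -0.9, 1.0]
grip_width: 0.744
grip_force: 0.0
```

Request:
play_rows(moves=[[70, 0.07, 0.008, 0.01, 0], [70, 0.016, 0, 0.01, 0], [70, 0, 0, 0, 0], [70, 0, 0, 0, 0]])

```text
time: 4.27
ee_pos: [417.5, 350.4, 148.9]
ee_rot: [0.0, 0.773, 0.635, -0.001]
contact_force: [-0.2, -0.0, -0.5]
grip_width: 0.745
grip_force: 0.0
```

```bash
python3 plan.py 416.5 353.1 74.5 79
```

```text
t 4.3 tcp [417.5 350.4 148.9] psi 78.8 width 70.0 gf 0 turn -0.003 shift after turn [ 0.0063 -0.0038  0.186 ] |xy| 0.007
```

Request:
play_rows(moves=[[70, 0.006, -0.004, 0.04, -0.003], [70, 0, 0, 0.05, 0], [70, 0, 0, 0.05, 0], [70, 0, 0, 0.03, 0], [70, 0, 0, 0.016, 0], [70, 0, 0, 0, 0], [10, 0, 0, 0, 0], [10, 0, 0, 0, 0], [10, 0, 0, 0, 0], [10, 0, 0, 0, 0], [10, 0, 0, 0, 0], [10, 0, 0, 0, 0]])

```text
time: 5.27
ee_pos: [417.0, 353.9, 75.5]
ee_rot: [0.0, 0.772, 0.636, 0.0]
contact_force: [0.4, 1.0, 0.6]
grip_width: 0.354
grip_force: 0.0
```

Request:
play_rows(moves=[[10, 0, 0, 0, 0], [10, 0, 0, 0, 0], [10, 0, 0, 0, 0], [10, 0, 0, 0, 0]])

```text
time: 5.6
ee_pos: [417.0, 353.9, 75.3]
ee_rot: [0.0, 0.772, 0.636, 0.0]
contact_force: [0.2, 0.6, 1.0]
grip_width: 0.321
grip_force: 29.4
```

```bash
python3 plan.py 601.7 234.2 134 120.4
```

```text
t 5.6 tcp [417.  353.9  75.3] psi 79.0 width 30.1 gf 29 turn -0.690 shift after turn [-0.4918  0.2468 -0.1466] |xy| 0.550
```

Request:
play_rows(moves=[[10, 0, 0, -0.015, 0], [10, 0, 0, -0.04, 0], [10, 0, 0, -0.05, 0], [10, 0, 0, -0.045, 0], [10, 0, 0, 0, -0.1], [10, 0, 0, 0, -0.1], [10, 0, 0, 0, -0.1], [10, 0, 0, 0, -0.1], [10, 0, 0, 0, -0.1], [10, 0, 0, 0, -0.1], [10, 0, 0, 0, -0.09], [10, 0, 0, 0, 0]])

```text
time: 6.6
ee_pos: [416.6, 353.6, 134.9]
ee_rot: [-0.0, 0.497, 0.868, -0.0]
contact_force: [-0.1, 0.3, -0.9]
grip_width: 0.323
grip_force: 29.4
```

Request:
play_rows(moves=[[10, -0.04, 0.02, 0, 0], [10, -0.07, 0.035, 0, 0], [10, -0.07, 0.035, 0, 0], [10, -0.07, 0.035, 0, 0], [10, -0.07, 0.035, 0, 0], [10, -0.07, 0.035, 0, 0], [10, -0.06, 0.03, 0, 0], [10, -0.04, 0.02, 0, 0], [10, 0, 0, 0, 0], [10, 0, 0, 0, 0]])

```text
time: 7.43
ee_pos: [600.6, 233.6, 134.4]
ee_rot: [-0.001, 0.499, 0.867, -0.0]
contact_force: [-1.6, 0.9, -0.2]
grip_width: 0.323
grip_force: 29.4
```

```bash
python3 plan.py 601.7 234.2 60 120.4; python3 - <<'E'
from h import *
P=grab(); s=ctrl.get_state(); z=s['ee_pos'][2]-75+70
for n,p in P.items():
    uv=proj(p,np.array(s['ee_pos']))[0]; B=closehull(omask(p,'belay',uv,22)); print(n,uv,B.sum(),fit(p,SIZE['belay'],z,B))
    im=p['pixels'][int(uv[1])-60:int(uv[1])+60,int(uv[0])-60:int(uv[0])+60]; cv2.imwrite(f'pics/h_{n}.png',cv2.resize(im,(360,360))[:,:,::-1])
a=np.hstack([cv2.imread('pics/h_top.png'),cv2.imread('pics/h_scene.png')]);cv2.imwrite('pics/h1.png',a)
E
```

```text
t 7.4 tcp [600.6 233.6 134.4] psi 120.2 width 30.3 gf 29 turn -0.004 shift after turn [-0.0002  0.0031  0.1859] |xy| 0.003
top [196.98898632 220.2866594 ] 209 [5.98297956e+02 1.99088367e+02 8.20358500e-01 4.41583807e-01]
scene [403.49037159 322.78304839] 2 [6.22683534e+02 2.90560192e+02 5.54768158e-01 9.93488372e-01]
```

View pics/h1.png

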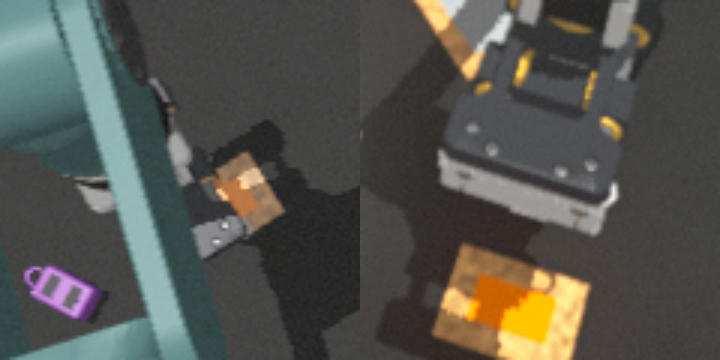

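Request:
play_rows(moves=[[10, 0, 0.003, 0.03, -0.003], [10, 0, 0, 0.05, 0], [10, 0, 0, 0.06, 0], [10, 0, 0, 0.06, 0], [10, 0, 0, 0.05, 0], [10, 0, 0, 0.03, 0], [10, 0, 0, 0.02, 0], [10, 0, 0, 0.01, 0], [10, 0, 0, 0.003, 0], [10, 0, 0, 0, 0]])

```text
time: 8.37
ee_pos: [602.2, 235.2, 10.8]
ee_rot: [0.001, 0.496, 0.869, 0.001]
contact_force: [-0.5, -0.5, -0.2]
grip_width: 0.322
grip_force: 29.4
```

```bash
python3 plan.py 601.7 234.2 9.4 120.4
```

```text
t 8.4 tcp [602.2 235.2  10.8] psi 120.6 width 30.3 gf 29 turn 0.003 shift after turn [-0.0016 -0.0022  0.0035] |xy| 0.003
```

Lower the last bit, release, rise, then back off toward the tuner and look.

Request:
play_rows(moves=[[10, -0.002, -0.001, 0.003, 0], [10, 0, 0, 0, 0], [60, 0, 0, 0, 0], [60, 0, 0, 0, 0], [60, 0, 0, 0, 0], [60, 0, 0, 0, 0], [60, 0, 0, -0.02, 0], [60, 0, 0, -0.05, 0], [60, 0, 0, -0.09, 0], [60, 0, 0, -0.09, 0], [60, 0, 0, -0.08, 0], [60, 0, 0, 0, 0]])

```text
time: 9.37
ee_pos: [605.8, 235.3, 151.3]
ee_rot: [0.006, 0.496, 0.868, 0.006]
contact_force: [0.8, 0.5, 1.8]
grip_width: 0.638
grip_force: 0.0
```

```bash
python3 plan.py 420.5 352.7 120 69.3
```

```text
t 9.4 tcp [605.8 235.3 151.3] psi 120.6 width 60.0 gf 0 turn 0.854 shift after turn [ 0.1109 -0.5372  0.0782] |xy| 0.548
```

Request:
play_rows(moves=[[60, -0.09, -0.03, 0, 0], [60, -0.09, -0.03, 0, 0], [80, -0.09, -0.03, 0, 0.107], [80, -0.08, 0, 0, 0.107], [80, 0, 0, 0, 0.107], [80, 0, 0, 0, 0.107], [80, 0, 0, 0, 0.107], [80, 0, 0, 0, 0.107], [80, 0, 0, 0, 0.107], [80, 0, 0, 0, 0.107], [80, 0, 0, 0, 0]])

```text
time: 10.28
ee_pos: [638.6, 93.4, 140.8]
ee_rot: [0.0, 0.824, 0.567, 0.0]
contact_force: [0.1, -0.4, -0.2]
grip_width: 0.854
grip_force: 0.0
```

```bash
python3 plan.py 420.5 352.7 120 69.3; python3 - <<'E'
from h import *
P=grab()
for n in P: cv2.imwrite(f'pics/{n}2.png',cv2.resize(P[n]['pixels'][200:440,:],None,fx=1.2,fy=1.2)[:,:,::-1])
cv2.imwrite('pics/b2.png',np.vstack([cv2.imread('pics/top2.png'),cv2.imread('pics/scene2.png')]))
E
```

```text
t 10.3 tcp [638.6  93.4 140.8] psi 69.1 width 80.3 gf 0 turn -0.003 shift after turn [ 0.4138 -0.7391  0.052 ] |xy| 0.847
```

View pics/b2.png

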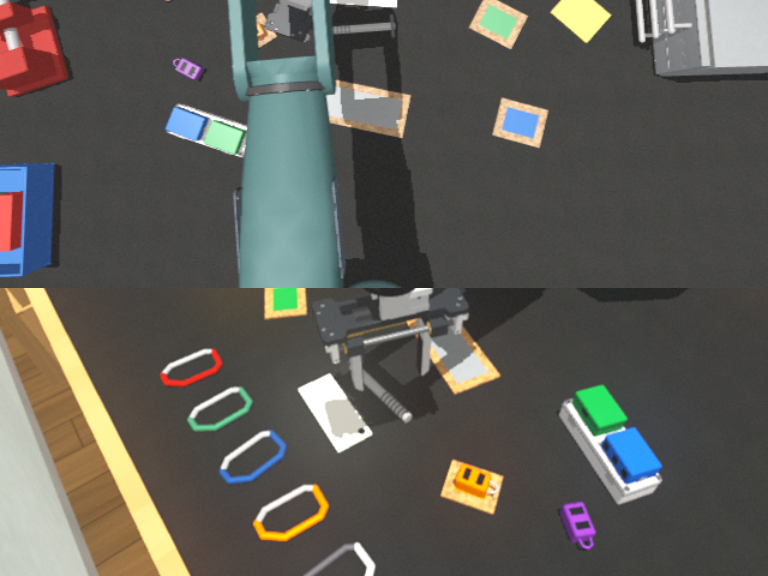

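```bash
python3 - <<'E'
from h import *
P=grab(); f=lambda q:np.round([q[0],q[1],np.degrees(q[2])%180,q[3]],2)
p=P['scene']
h=hsv(p); m=closehull(near((h[...,0]>=8)&(h[...,0]<=22)&(h[...,1]>200)&(h[...,2]>60),(396,361),26)); print('belay',m.sum(),f(fit(p,SIZE['belay'],4,m)))
print('mat',f(fit(p,MATS['belay_mat'],0,closehull(near(h[...,2]>100,(393,366),32)))))
for n,c in(('top',(155,303)),('scene',(528,338))):
    p=P[n]; print(n,'tuner',f(fit(p,SIZE['edge_tuner'],40,closehull(omask(p,'edge_tuner',c,40)))))
cr=P['scene']['pixels'][330:400,350:440]; cv2.imwrite('pics/c3.png',cv2.resize(cr,(720,560),interpolation=2)[:,:,::-1])
E
```

```text
belay 634 [6.0248e+02 2.3341e+02 1.1884e+02 7.0000e-02]
mat [6.0158e+02 2.3446e+02 1.2021e+02 1.0000e-01]
top tuner [4.2141e+02 3.5364e+02 6.8750e+01 4.0000e-02]
scene tuner [4.1943e+02 3.5230e+02 6.8640e+01 3.0000e-02]
```

View pics/c3.png

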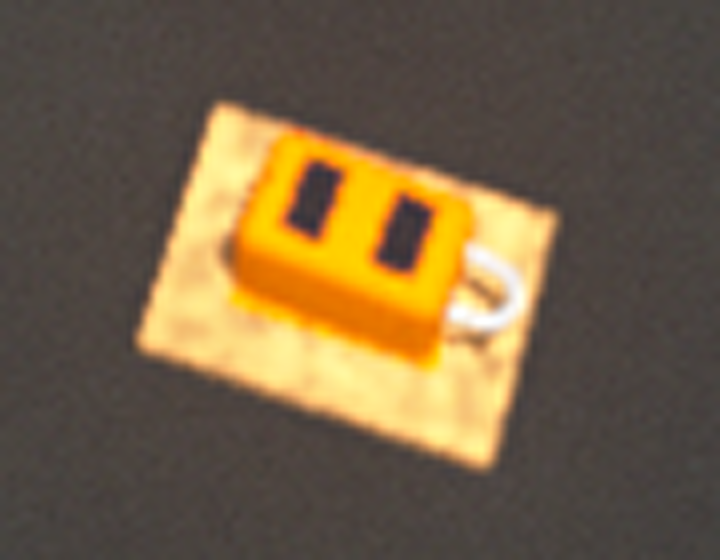

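Request:
play_rows(moves=[[80, 0.02, -0.035, 0, 0], [80, 0.041, -0.074, 0, 0], [80, 0.041, -0.074, 0, 0], [80, 0.041, -0.074, 0, 0], [80, 0.041, -0.074, 0, 0], [80, 0.041, -0.074, 0, 0], [80, 0.041, -0.074, 0, 0], [80, 0.041, -0.074, 0, 0], [80, 0.041, -0.074, 0, 0], [80, 0.041, -0.074, 0, 0], [80, 0.02, -0.036, 0, 0], [80, 0, 0, 0, 0]])

```text
time: 11.48
ee_pos: [417.5, 354.1, 140.9]
ee_rot: [-0.001, 0.821, 0.571, -0.0]
contact_force: [0.0, -0.5, -0.2]
grip_width: 0.852
grip_force: 0.0
```

```bash
python3 plan.py 420.5 352.9 46 68.8
```

```text
t 11.5 tcp [417.5 354.1 140.9] psi 69.6 width 80.0 gf 0 turn 0.013 shift after turn [-1.000e-04  8.200e-03  2.372e-01] |xy| 0.008
```

Request:
play_rows(moves=[[80, 0, 0.008, 0.03, 0.01], [80, 0, 0, 0.06, 0], [80, 0, 0, 0.06, 0], [80, 0, 0, 0.05, 0], [80, 0, 0, 0.025, 0], [80, 0, 0, 0.012, 0], [80, 0, 0, 0, 0], [20, 0, 0, 0, 0], [20, 0, 0, 0, 0], [20, 0, 0, 0, 0], [20, 0, 0, 0, 0], [20, 0, 0, 0, 0]])

```text
time: 12.48
ee_pos: [424.1, 350.5, 46.8]
ee_rot: [-0.0, 0.826, 0.564, 0.001]
contact_force: [-1.5, 0.1, 1.4]
grip_width: 0.532
grip_force: 0.7
```

Request:
play_rows(moves=[[20, 0, 0, 0, 0], [20, 0, 0, 0, 0], [20, 0, 0, 0, 0]])

```text
time: 12.73
ee_pos: [424.1, 350.5, 46.7]
ee_rot: [-0.0, 0.826, 0.564, 0.0]
contact_force: [-2.2, 0.4, 5.0]
grip_width: 0.513
grip_force: 30.0
```

```bash
python3 plan.py 403.6 -307.2 126 73.3
```

```text
t 12.7 tcp [424.1 350.5  46.7] psi 68.6 width 48.2 gf 30 turn -0.078 shift after turn [-1.5896  0.4235 -0.1983] |xy| 1.645
```

Request:
play_rows(moves=[[20, 0, 0, -0.015, 0], [20, 0, 0, -0.04, 0], [20, 0, 0, -0.06, 0], [20, 0, 0, -0.06, 0], [20, 0, 0, -0.025, -0.04], [20, 0, 0, 0, -0.038], [20, -0.04, 0.011, 0, 0], [20, -0.09, 0.024, 0, 0], [20, -0.09, 0.024, 0, 0], [20, -0.09, 0.024, 0, 0], [20, -0.09, 0.024, 0, 0], [20, -0.09, 0.024, 0, 0]])

```text
time: 13.73
ee_pos: [417.4, 145.1, 125.4]
ee_rot: [0.001, 0.802, 0.597, -0.0]
contact_force: [0.6, -0.5, -2.0]
grip_width: 0.513
grip_force: 30.0
```

Request:
play_rows(moves=[[20, -0.09, 0.024, 0, 0], [20, -0.09, 0.024, 0, 0], [20, -0.09, 0.024, 0, 0], [20, -0.09, 0.024, 0, 0], [20, -0.09, 0.024, 0, 0], [20, -0.09, 0.024, 0, 0], [20, -0.09, 0.024, 0, 0], [20, -0.09, 0.024, 0, 0], [20, -0.09, 0.024, 0, 0], [20, -0.09, 0.024, 0, 0], [20, -0.09, 0.024, 0, 0], [20, -0.06, 0.016, 0, 0]])

```text
time: 14.73
ee_pos: [403.2, -290.9, 125.4]
ee_rot: [0.0, 0.803, 0.596, -0.001]
contact_force: [1.2, 0.3, -0.6]
grip_width: 0.506
grip_force: 30.0
```

Request:
play_rows(moves=[[20, -0.05, 0.012, 0, 0], [20, 0, 0, 0, 0], [20, 0, 0, 0, 0], [20, 0, 0, 0, 0]])

```text
time: 15.07
ee_pos: [402.8, -307.2, 125.4]
ee_rot: [-0.001, 0.802, 0.597, -0.0]
contact_force: [0.5, 0.2, -1.4]
grip_width: 0.508
grip_force: 30.0
```

```bash
python3 plan.py 403.4 -308 11.2 73.3
```

```text
t 15.1 tcp [ 402.8 -307.2  125.4] psi 73.3 width 47.8 gf 30 turn -0.000 shift after turn [-0.0016  0.002   0.2854] |xy| 0.003
```

Request:
play_rows(moves=[[20, -0.001, 0.001, 0.03, 0], [20, 0, 0, 0.06, 0], [20, 0, 0, 0.06, 0], [20, 0, 0, 0.06, 0], [20, 0, 0, 0.04, 0], [20, 0, 0, 0.02, 0], [20, 0, 0, 0.01, 0], [20, 0, 0, 0.004, 0], [20, 0, 0, 0, 0], [20, 0, 0, 0, 0]])

```text
time: 15.9
ee_pos: [404.3, -308.9, 13.5]
ee_rot: [0.001, 0.802, 0.597, 0.0]
contact_force: [0.5, 0.3, -1.2]
grip_width: 0.507
grip_force: 30.0
```

```bash
python3 plan.py 403.4 -308 10.7 73.3
```

```text
t 15.9 tcp [ 404.3 -308.9   13.5] psi 73.3 width 47.7 gf 30 turn -0.000 shift after turn [ 0.0015 -0.0027  0.0071] |xy| 0.003
```

Request:
play_rows(moves=[[20, 0.001, -0.002, 0.004, 0], [20, 0, 0, 0.002, 0], [20, 0, 0, 0, 0]])

```text
time: 16.15
ee_pos: [403.3, -308.2, 10.8]
ee_rot: [0.001, 0.802, 0.597, 0.0]
contact_force: [0.1, -0.4, 0.8]
grip_width: 0.511
grip_force: 30.0
```

```bash
python3 plan.py 403.4 -308 10.7 73.3
```

```text
t 16.1 tcp [ 403.3 -308.2   10.8] psi 73.3 width 48.0 gf 30 turn -0.000 shift after turn [0.0007 0.0002 0.0001] |xy| 0.001
```

Release, rise, head back toward the wax box (first pausing clear of both views).

Request:
play_rows(moves=[[80, 0, 0, 0, 0], [80, 0, 0, 0, 0], [80, 0, 0, 0, 0], [80, 0, 0, 0, 0], [80, 0, 0, -0.02, 0], [80, 0, 0, -0.05, 0], [80, 0, 0, -0.08, 0], [80, 0, 0, -0.08, 0], [80, 0, 0, -0.06, 0.04], [80, 0.05, 0, 0, 0.04], [80, 0.09, 0, 0, 0], [80, 0.09, 0, 0, 0]])

```text
time: 17.15
ee_pos: [436.3, -221.9, 127.5]
ee_rot: [0.001, 0.828, 0.561, 0.001]
contact_force: [0.4, 0.3, 0.1]
grip_width: 0.85
grip_force: 0.0
```

Request:
play_rows(moves=[[80, 0.09, 0, 0, 0], [80, 0.09, 0, 0, 0], [80, 0.09, 0, 0, 0], [80, 0.09, 0, 0, 0], [80, 0.05, 0, 0, 0], [80, 0, 0, 0, 0], [80, 0, 0, 0, 0]])

```text
time: 17.73
ee_pos: [496.1, -68.6, 126.3]
ee_rot: [0.0, 0.826, 0.564, -0.0]
contact_force: [-1.3, 0.0, -0.1]
grip_width: 0.848
grip_force: 0.0
```

```bash
python3 plan.py 392.3 278.5 126 68.5;  python3 - <<'E'
from h import *
P=grab(); f=lambda q:np.round([q[0],q[1],np.degrees(q[2])%180,q[3]],2)
for n,c,d in(('top',(433,302),(190,312)),('scene',(302,163),(500,300))):
    p=P[n]; h=hsv(p)
    print(n,'wax',f(fit(p,SIZE['wax_box'],40,closehull(omask(p,'wax_box',d,50)))))
    m=closehull(omask(p,'edge_tuner',c,40));print('tuner',m.sum(),f(fit(p,SIZE['edge_tuner'],4,m)))
    m=closehull(near(h[...,2]>120,d,48)); print('case',m.sum(),f(fit(p,SIZE['case'],0,m,[cv2.dilate(omask(p,'wax_box',d,50).astype(np.uint8),np.ones((5,5)))>0])))
a=cv2.resize(P['top']['pixels'][240:360,120:480],(720,240));b=cv2.resize(P['scene']['pixels'][120:240,240:360],(320,320));c=cv2.resize(P['scene']['pixels'][260:380,440:560],(320,320))
o=np.zeros((560,720,3),np.uint8);o[:240]=a;o[240:,:320]=b;o[240:,320:640]=c;cv2.imwrite('pics/c4.png',o[:,:,::-1])
E
```

```text
t 17.7 tcp [496.1 -68.6 126.3] psi 68.6 width 79.7 gf 0 turn 0.002 shift after turn [ 0.7123 -0.5595  0.0009] |xy| 0.906
top wax [3.9333e+02 2.7913e+02 6.8580e+01 6.0000e-02]
tuner 633 [ 4.0328e+02 -3.0646e+02  7.3620e+01  4.0000e-02]
case 1871 [4.0572e+02 3.1281e+02 7.0950e+01 1.0000e-01]
scene wax [3.9112e+02 2.7731e+02 6.8950e+01 3.0000e-02]
tuner 76 [ 403.94 -303.67   56.91    0.85]
case 2977 [387.25 264.94  70.38   0.41]
```

View pics/c4.png

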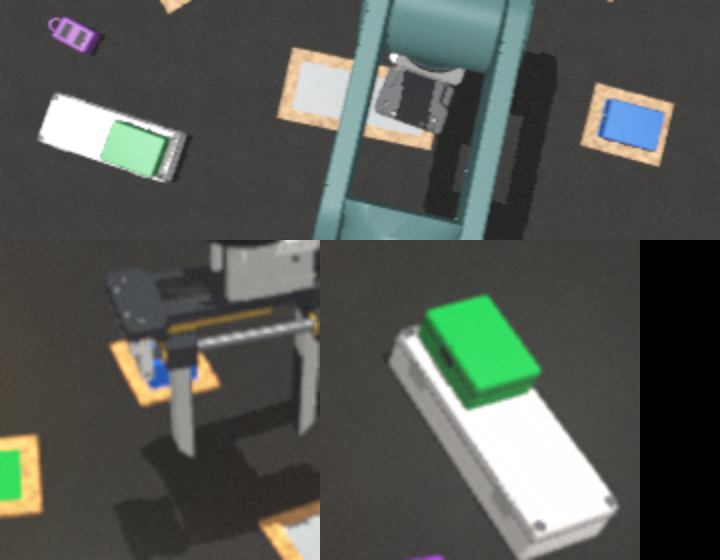

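Request:
play_rows(moves=[[80, 0.036, -0.028, 0, 0], [80, 0.07, -0.055, 0, 0], [80, 0.07, -0.055, 0, 0], [80, 0.07, -0.055, 0, 0], [80, 0.07, -0.055, 0, 0], [80, 0.07, -0.055, 0, 0], [80, 0.07, -0.055, 0, 0], [80, 0.07, -0.055, 0, 0], [80, 0.07, -0.055, 0, 0], [80, 0.07, -0.055, 0, 0], [80, 0.046, -0.036, 0, 0], [80, 0, 0, 0, 0]])

```text
time: 18.83
ee_pos: [391.6, 279.8, 126.0]
ee_rot: [-0.001, 0.826, 0.564, 0.0]
contact_force: [-0.5, 0.5, 0.1]
grip_width: 0.85
grip_force: 0.0
```

Request:
play_rows(moves=[[80, 0, 0, 0.03, 0], [80, 0, 0, 0.06, 0], [80, 0, 0, 0.02, 0], [80, 0, 0, 0, 0], [80, 0, 0, 0, 0], [80, 0, 0, 0, 0]])

```text
time: 19.33
ee_pos: [393.3, 277.0, 82.5]
ee_rot: [0.0, 0.827, 0.562, 0.001]
contact_force: [0.1, 0.2, 0.2]
grip_width: 0.854
grip_force: 0.0
```

```bash
python3 plan.py 392.3 278.3 46 68.7
```

```text
t 19.3 tcp [393.3 277.   82.5] psi 68.4 width 80.2 gf 0 turn -0.005 shift after turn [ 0.0022 -0.0035  0.0914] |xy| 0.004
```

Request:
play_rows(moves=[[80, 0.001, -0.003, 0.03, -0.003], [80, 0, 0, 0.04, 0], [80, 0, 0, 0.02, 0], [80, 0, 0, 0, 0], [20, 0, 0, 0, 0], [20, 0, 0, 0, 0], [20, 0, 0, 0, 0], [20, 0, 0, 0, 0], [20, 0, 0, 0, 0], [20, 0, 0, 0, 0], [20, 0, 0, 0, 0], [20, 0, 0, 0, 0]])

```text
time: 20.33
ee_pos: [391.9, 278.7, 46.4]
ee_rot: [0.0, 0.826, 0.564, 0.001]
contact_force: [0.6, -0.6, 1.6]
grip_width: 0.508
grip_force: 30.0
```

```bash
python3 plan.py 612.1 -273.7 126 60
```

```text
t 20.3 tcp [391.9 278.7  46.4] psi 68.7 width 47.7 gf 30 turn 0.144 shift after turn [-0.9206  1.1672 -0.1989] |xy| 1.487
```

Request:
play_rows(moves=[[20, 0, 0, -0.015, 0], [20, 0, 0, -0.04, 0], [20, 0, 0, -0.06, 0], [20, 0, 0, -0.06, 0], [20, 0, 0, -0.025, 0.07], [20, 0, 0, 0, 0.074], [20, -0.028, 0.035, 0, 0], [20, -0.055, 0.07, 0, 0], [20, -0.055, 0.07, 0, 0], [20, -0.055, 0.07, 0, 0], [20, -0.055, 0.07, 0, 0], [20, -0.055, 0.07, 0, 0]])

```text
time: 21.33
ee_pos: [464.2, 95.1, 125.8]
ee_rot: [-0.0, 0.866, 0.5, -0.0]
contact_force: [1.0, 0.7, 0.4]
grip_width: 0.508
grip_force: 30.0
```

Request:
play_rows(moves=[[20, -0.055, 0.07, 0, 0], [20, -0.055, 0.07, 0, 0], [20, -0.055, 0.07, 0, 0], [20, -0.055, 0.07, 0, 0], [20, -0.055, 0.07, 0, 0], [20, -0.055, 0.07, 0, 0], [20, -0.055, 0.07, 0, 0], [20, -0.055, 0.07, 0, 0], [20, -0.055, 0.07, 0, 0], [20, -0.055, 0.07, 0, 0], [20, -0.055, 0.07, 0, 0], [20, 0, 0, 0, 0]])

```text
time: 22.33
ee_pos: [610.5, -273.1, 123.6]
ee_rot: [0.001, 0.867, 0.498, -0.001]
contact_force: [-1.4, 1.0, 0.4]
grip_width: 0.506
grip_force: 30.0
```

Request:
play_rows(moves=[[20, -0.012, 0.012, 0.03, 0], [20, 0, 0, 0.06, 0], [20, 0, 0, 0.06, 0], [20, 0, 0, 0.02, 0], [20, 0, 0, 0, 0], [20, 0, 0, 0, 0], [20, 0, 0, 0, 0]])

```text
time: 22.92
ee_pos: [612.8, -273.5, 59.7]
ee_rot: [0.001, 0.866, 0.5, 0.001]
contact_force: [-1.4, -0.6, -1.2]
grip_width: 0.509
grip_force: 30.0
```

```bash
python3 plan.py 612.1 -273.7 10.8 60
```

```text
t 22.9 tcp [ 612.8 -273.5   59.7] psi 60.1 width 47.8 gf 30 turn 0.001 shift after turn [-0.0013 -0.0011  0.1223] |xy| 0.002
```

Request:
play_rows(moves=[[20, -0.001, -0.001, 0.03, 0], [20, 0, 0, 0.05, 0], [20, 0, 0, 0.025, 0], [20, 0, 0, 0.012, 0], [20, 0, 0, 0, 0], [20, 0, 0, 0, 0], [20, 0, 0, 0, 0]])

```text
time: 23.5
ee_pos: [611.6, -273.9, 11.5]
ee_rot: [0.0, 0.866, 0.5, 0.0]
contact_force: [-0.4, 0.9, -1.1]
grip_width: 0.508
grip_force: 30.0
```

```bash
python3 plan.py 612.1 -273.7 10.4 60
```

```text
t 23.5 tcp [ 611.6 -273.9   11.5] psi 60.0 width 47.8 gf 30 turn 0.000 shift after turn [0.001  0.0007 0.0028] |xy| 0.001
```

Request:
play_rows(moves=[[20, 0.001, 0, 0.002, 0], [20, 0, 0, 0, 0], [80, 0, 0, 0, 0], [80, 0, 0, 0, 0], [80, 0, 0, 0, 0], [80, 0, 0, 0, 0], [80, 0, 0, -0.02, 0], [80, 0, 0, -0.05, 0], [80, 0, 0, -0.08, 0], [80, 0, 0, -0.08, 0], [90, 0, 0, -0.05, -0.085], [90, 0, 0, 0, -0.09]])

```text
time: 24.5
ee_pos: [614.6, -275.0, 130.8]
ee_rot: [0.006, 0.815, 0.579, 0.003]
contact_force: [0.6, -0.9, 0.8]
grip_width: 0.939
grip_force: 0.0
```

Request:
play_rows(moves=[[94, 0.04, -0.03, 0, 0], [94, 0.07, -0.055, 0, 0], [94, 0.07, -0.055, 0, 0], [94, 0.07, -0.055, 0, 0], [94, 0.07, -0.055, 0, 0], [94, 0.07, -0.055, 0, 0], [94, 0.07, -0.055, 0, 0], [94, 0.04, -0.03, 0, 0], [94, 0, 0, 0, 0], [94, 0, 0, 0, 0]])

```text
time: 25.33
ee_pos: [531.3, -32.1, 123.3]
ee_rot: [0.001, 0.816, 0.578, 0.0]
contact_force: [0.3, -0.8, -0.4]
grip_width: 1.0
grip_force: 0.0
```

```bash
python3 plan.py 407 315.2 100 70.5;  python3 - <<'E'
from h import *
P=grab(); f=lambda q:np.round([q[0],q[1],np.degrees(q[2])%180,q[3]],2)
for n,c,d in(('top',(415,217),(175,307)),('scene',(238,205),(510,325))):
    p=P[n]; h=hsv(p)
    m=closehull(omask(p,'wax_box',c,40));print(n,'wax',m.sum(),f(fit(p,SIZE['wax_box'],4,m)))
    m=closehull(near(h[...,2]>(130 if n=='top' else 90),d,60)); print('case',m.sum(),f(fit(p,SIZE['case'],0,m)))
a=cv2.resize(P['top']['pixels'][180:340,120:480],(720,320));b=cv2.resize(P['scene']['pixels'][150:270,180:300],(240,240));c=cv2.resize(P['scene']['pixels'][260:380,440:560],(240,240))
o=np.zeros((560,720,3),np.uint8);o[:320]=a;o[320:,:240]=b;o[320:,240:480]=c;cv2.imwrite('pics/c5.png',o[:,:,::-1])
E
```

```text
t 25.3 tcp [531.3 -32.1 123.3] psi 70.6 width 94.0 gf 0 turn 0.002 shift after turn [ 0.7148 -0.5827  0.0582] |xy| 0.922
top wax 611 [ 6.1154e+02 -2.7289e+02  5.9570e+01  5.0000e-02]
case 1914 [4.0658e+02 3.1685e+02 7.0350e+01 3.0000e-02]
scene wax 626 [ 6.1168e+02 -2.7541e+02  6.1240e+01  5.0000e-02]
case 4197 [4.0611e+02 3.1500e+02 7.0470e+01 3.0000e-02]
```

View pics/c5.png

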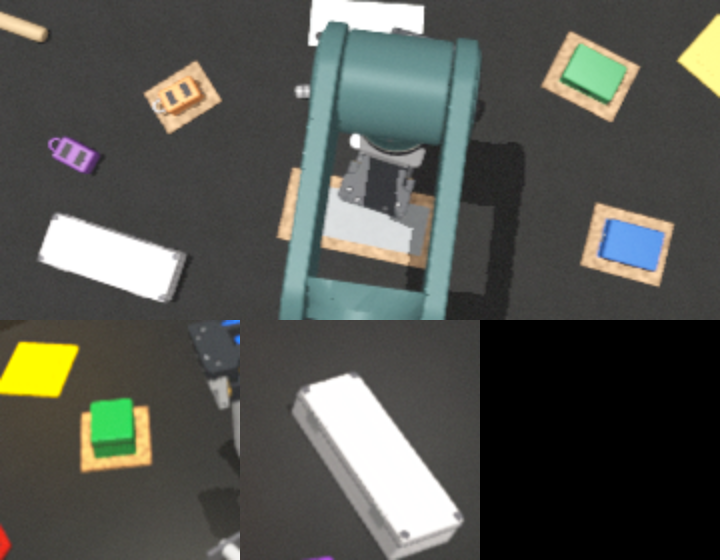

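Request:
play_rows(moves=[[94, 0.03, -0.025, 0, 0], [94, 0.066, -0.054, 0, 0], [94, 0.066, -0.054, 0, 0], [94, 0.066, -0.054, 0, 0], [94, 0.066, -0.054, 0, 0], [94, 0.066, -0.054, 0, 0], [94, 0.066, -0.054, 0, 0], [94, 0.066, -0.054, 0, 0], [94, 0.066, -0.054, 0, 0], [94, 0.066, -0.054, 0, 0], [94, 0.066, -0.054, 0, 0], [94, 0.025, -0.02, 0, 0]])

```text
time: 26.43
ee_pos: [405.6, 317.4, 122.3]
ee_rot: [-0.001, 0.816, 0.578, 0.0]
contact_force: [0.1, -0.1, -0.1]
grip_width: 1.001
grip_force: 0.0
```

Request:
play_rows(moves=[[94, 0, 0, 0.03, 0], [94, 0, 0, 0.04, 0], [94, 0, 0, 0.03, 0], [94, 0, 0, 0, 0], [94, 0, 0, 0, 0], [94, 0, 0, 0, 0]])

```text
time: 26.93
ee_pos: [406.7, 314.0, 82.4]
ee_rot: [0.0, 0.817, 0.577, 0.0]
contact_force: [0.5, 0.5, 0.7]
grip_width: 0.999
grip_force: 0.0
```

```bash
python3 plan.py 406.4 315.9 9 70.4
```

```text
t 26.9 tcp [406.7 314.   82.4] psi 70.4 width 93.9 gf 0 turn 0.000 shift after turn [ 0.0042 -0.0024  0.1835] |xy| 0.005
```

Request:
play_rows(moves=[[94, 0.004, -0.002, 0.03, 0], [94, 0, 0, 0.05, 0], [94, 0, 0, 0.05, 0], [94, 0, 0, 0.03, 0], [94, 0, 0, 0.015, 0], [94, 0, 0, 0.008, 0], [94, 0, 0, 0, 0], [30, 0, 0, 0, 0], [30, 0, 0, 0, 0], [30, 0, 0, 0, 0], [30, 0, 0, 0, 0], [30, 0, 0, 0, 0]])

```text
time: 27.93
ee_pos: [406.0, 316.9, 9.6]
ee_rot: [0.0, 0.817, 0.577, 0.001]
contact_force: [-0.3, -0.9, 1.0]
grip_width: 0.683
grip_force: 0.0
```

Request:
play_rows(moves=[[30, 0, 0, 0, 0], [30, 0, 0, 0, 0], [30, 0, 0, 0, 0], [30, 0, 0, 0, 0]])

```text
time: 28.27
ee_pos: [406.2, 316.8, 9.5]
ee_rot: [0.0, 0.817, 0.577, 0.001]
contact_force: [1.0, -0.9, 2.2]
grip_width: 0.637
grip_force: 30.0
```

```bash
python3 plan.py 444.7 15.8 80 76.5
```

```text
t 28.3 tcp [406.2 316.8   9.5] psi 70.5 width 59.9 gf 30 turn -0.100 shift after turn [-0.7091  0.2693 -0.1763] |xy| 0.759
```

Request:
play_rows(moves=[[30, 0, 0, -0.012, 0], [30, 0, 0, -0.03, 0], [30, 0, 0, -0.04, 0], [30, 0, 0, -0.04, 0], [30, 0, 0, -0.028, 0], [30, 0, 0, 0, -0.03], [30, 0, 0, 0, -0.04], [30, 0, 0, 0, -0.03], [30, -0.03, 0.011, 0, 0], [30, -0.06, 0.023, 0, 0], [30, -0.07, 0.027, 0, 0], [30, -0.07, 0.027, 0, 0]])

```text
time: 29.27
ee_pos: [418.0, 217.3, 69.0]
ee_rot: [0.0, 0.785, 0.619, -0.001]
contact_force: [0.8, -0.5, -2.9]
grip_width: 0.638
grip_force: 30.0
```

Request:
play_rows(moves=[[30, -0.07, 0.027, 0, 0], [30, -0.07, 0.027, 0, 0], [30, -0.07, 0.027, 0, 0], [30, -0.07, 0.027, 0, 0], [30, -0.07, 0.027, 0, 0], [30, -0.06, 0.023, 0, 0], [30, -0.04, 0.015, 0, 0], [30, -0.027, 0.008, 0, 0], [30, 0, 0, 0, 0], [30, 0, 0, 0, 0], [30, 0, 0, 0, 0]])

```text
time: 30.18
ee_pos: [444.0, 16.9, 69.0]
ee_rot: [-0.0, 0.785, 0.619, -0.0]
contact_force: [0.4, 0.6, -1.8]
grip_width: 0.636
grip_force: 30.0
```

```bash
python3 plan.py 444.9 16.4 14 76.5
```

```text
t 30.2 tcp [444.   16.9  69. ] psi 76.5 width 59.8 gf 30 turn -0.000 shift after turn [-0.0006  0.0026  0.1376] |xy| 0.003
```

Request:
play_rows(moves=[[30, 0, 0.002, 0.03, 0], [30, 0, 0, 0.05, 0], [30, 0, 0, 0.03, 0], [30, 0, 0, 0.015, 0], [30, 0, 0, 0.01, 0], [30, 0, 0, 0, 0], [30, 0, 0, 0, 0], [30, 0, 0, 0, 0]])

```text
time: 30.85
ee_pos: [446.0, 16.5, 16.1]
ee_rot: [0.001, 0.785, 0.619, 0.001]
contact_force: [0.8, -0.2, -2.6]
grip_width: 0.635
grip_force: 30.0
```

```bash
python3 plan.py 444.9 16.4 13.5 76.5
```

```text
t 30.9 tcp [446.   16.5  16.1] psi 76.5 width 59.7 gf 30 turn 0.001 shift after turn [-0.0009 -0.0027  0.0064] |xy| 0.003
```

Request:
play_rows(moves=[[30, 0, -0.002, 0.003, 0], [30, 0, 0, 0.002, 0], [30, 0, 0, 0, 0], [30, 0, 0, 0, 0]])

```text
time: 31.18
ee_pos: [444.7, 16.6, 13.5]
ee_rot: [0.0, 0.785, 0.619, 0.0]
contact_force: [-0.2, 0.0, -1.0]
grip_width: 0.635
grip_force: 30.0
```

```bash
python3 plan.py 444.9 16.4 13.5 76.5
```

```text
t 31.2 tcp [444.7  16.6  13.5] psi 76.5 width 59.7 gf 30 turn 0.000 shift after turn [-0.0003  0.0005 -0.0001] |xy| 0.001
```

Request:
play_rows(moves=[[30, 0, 0, 0.001, 0], [30, 0, 0, 0, 0], [94, 0, 0, 0, 0], [94, 0, 0, 0, 0], [94, 0, 0, 0, 0], [94, 0, 0, 0, 0], [94, 0, 0, 0, 0], [94, 0, 0, -0.02, 0], [94, 0, 0, -0.06, 0], [94, 0, 0, -0.09, 0], [94, 0, 0, -0.09, 0], [94, 0, 0, -0.08, 0]])

```text
time: 32.18
ee_pos: [444.5, 16.6, 151.3]
ee_rot: [0.001, 0.785, 0.619, 0.0]
contact_force: [1.7, 0.7, -0.4]
grip_width: 1.001
grip_force: 0.0
```

Request:
play_rows(moves=[[94, 0.04, -0.015, 0, 0], [94, 0.08, -0.03, 0, 0], [94, 0.08, -0.03, 0, 0], [94, 0.08, -0.03, 0, 0], [94, 0.08, -0.03, 0, 0], [94, 0.08, -0.03, 0, 0], [94, 0.08, -0.03, 0, 0], [94, 0.08, -0.03, 0, 0], [94, 0.08, -0.03, 0, 0], [94, 0.04, -0.02, 0, 0], [94, 0, 0, 0, 0], [94, 0, 0, 0, 0]])

```text
time: 33.18
ee_pos: [404.3, 322.7, 148.9]
ee_rot: [0.0, 0.785, 0.62, -0.0]
contact_force: [0.1, -0.5, 0.5]
grip_width: 1.0
grip_force: 0.0
```

```bash
python3 - <<'E'
from h import *
P=grab(); f=lambda q:np.round([q[0],q[1],np.degrees(q[2])%180,q[3]],2); print(ctrl.get_state()['ee_pos'],ctrl.get_state()['contact_force'])
for n in P:
    p=P[n]; h=hsv(p); uv=proj(p,[444.7,15.8,24])[0]
    m=closehull(near((h[...,1]<45)&(h[...,2]>90),uv,50)); print(n,'case',m.sum(),f(fit(p,SIZE['case'],4,m)))
cv2.imwrite('pics/f.png',np.vstack([P['top']['pixels'][170:360,100:500],P['scene']['pixels'][130:410,150:550]])[:,:,::-1])
E
```

```text
[404.78464787 321.42721757 148.83963599] [0.35066347 0.52749506 0.05717599]
top case 1841 [4.4418e+02 1.5040e+01 7.6380e+01 5.0000e-02]
scene case 2557 [4.4304e+02 1.3670e+01 7.6760e+01 3.0000e-02]
```

View pics/f.png

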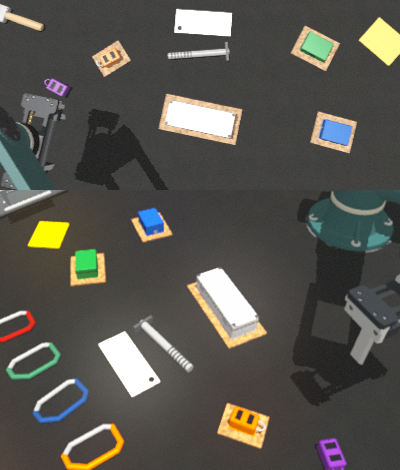

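```bash
python3 -c "
from bench import ctrl
print(ctrl.close_job())"
```

```text
the job is handed in; nothing more can be done
None
```

I parked the belay, tuner, wax box and case on their mats in that order, each within about 2 mm of its outline in the camera fits, left the scraper and ice screw alone, and handed the job in at about 33 s of the 112 s allowed; the verdict wasn't reported back.

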